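# Butter knife at the ready

## Robot

A 6-joint arm with a two-finger parallel gripper is mounted at the origin on the work surface. World frame = base frame: x ahead of the robot, y to its left, z up, the work surface at z = 0. Lengths are in mm, angles in degrees, forces in N, time in s.
With the tool pointing down it reaches from about 300 to 850 mm from the base axis. Payload 4.2 kg.
Tool frame: the origin (TCP) lies midway between the tips of the shut fingers; the grasp point (between the pads) lies pinch_z behind it (pinch_z is the distance from the TCP to the grasp point, in mm); z points along the fingers, y is the line along which they close (so a half turn about z gives the same grasp; the last joint's range is limited). The gripper opens to 91 mm and grips with 3 to 60 N. Pads are 32 mm wide; open, the fingers measure 118 mm over their backs; the gripper's body (76 mm by 178 mm) begins 60 mm behind the grasp point.
Start: joints at [64.343, 18.312, 89.639, -0, 72.044, -1.146], TCP at [238.555, 523.197, 213.976] pointing down, gripper open.
Joint ranges: [-177.97, 177.97], [-48.28, 115.42], [12.27, 149.76], [-77.06, 257.06], [2.81, 150.46], [-146.56, 146.56]. Speed limits (degrees/s): [147.25, 147.25, 180, 180, 180, 180].

## Interface

Orientations are given as [roll, pitch, yaw] about the fixed x, y, z axes, in that order (R = Rz(yaw) Ry(pitch) Rx(roll)).
In Python, from workcell import state, grab_frame, job_done, masks_of, landmark_of, pinch_z gives the robot as it stands. The module is installed in compiled form; this text tells all that it offers.
- The arm moves only by the tool move_arm, never from a script. Its argument "plan" is a list of rows, each an object of numbers: "x", "y", "z": the shift along the tool's x, y, z in mm; "rx", "ry", "rz": the turn, a rotation vector about the tool's x, y, z in rad. A call has 1 to 10 rows; each row shifts and turns the commanded pose from where the row before left it, along the tool's axes as they then stand; what a row does not reach is not made up. A row lasts 1/10 s, in which the tool goes at most 50 mm and 8.59 degrees, less where a joint would pass 70% of its speed; a pose out of reach is approached as far as the arm can. A call is refused whole if a number of a shift passes 50 or a number of a turn 0.15, either way. A call with a gripper value outside its range is refused whole. "grip" is the opening, from 0 (shut) to 1 (fully open), set as the call begins (left out, the last holds). The fingers move at their own pace and stop on an object; "squeeze" is the grip in N (left out, the last holds). Time passes only in rows, so rows that do not move let the fingers close. It gives the time, the measured TCP pose, the force, the opening and the grip force at its end, in the units of the state.
- state(): the state, without advancing time (a new reading comes with each control period).
- grab_frame(name): name is "side" or "top" or "wrist"; returns a dict with "img" (420x560x3 uint8, red, green, blue), "z_map" (420x560 float32, mm along the optical axis (not along the pixel's ray), 0 where there is no reading), "fx", "fy", "cx", "cy" (pixels), "dist" ([k1, k2, p1, p2, k3] as OpenCV has them; the pictures are not rectified), "rvec" (rotation vector, rad) and "tvec" (3), from world to camera coordinates, as OpenCV has them. Camera axes: x right, y down, z forward; pixel columns grow to the right and rows downward; lengths in mm; the calibration is good to about 2 mm. A picture is of the moment at which its call begins.
- job_done(): hands the job in; it is judged then, once.
Trained networks look in the newest picture that a camera, given by its name, has taken for a name from the list of things; names that differ only in an ending like _2 or _b are one class to them, and where a whole thing is asked for, a point or a joint stands for the part that bears it (a point fixed in the world has none). Each returns a list of dicts, best first, with "p" (0 to 1); they miss things now and then, are a little off and sometimes report something else, mostly with a low value. They report only what shows in the picture. A call takes as long as a camera call. They do not tell look-alikes from the thing itself.
- masks_of(camera, label): "pixels" (420x560 bool, what is visible of it) and "box" ([centre column, centre row, width, height] in pixels, round what is visible of it).
- landmark_of(camera, label): "point" ([column, row] in pixels: a listed point, or the origin of a listed thing).
The state is a dict: "time_s": time; "qpos": joint angles; "qvel": joint speeds; "effort": joint torques, N m; "ee_pos": TCP position; "ee_rot": TCP orientation; "force": force on the tool from outside, world axes, zero at the start; "torque": the same for the moment, N m; "gripper_width": finger opening in mm; "gripper_force": force on a finger pad.
Only numpy, scipy, OpenCV 4.12 (cv2) and the standard library are available. Lean on these libraries where they do the work, as an engineer would, in place of code of your own. Each camera call takes 0.05 s, during which the arm holds its last target. There are 200 camera calls.

## Task

First lift the lid off the yellow butter box and set it down gently, flat and grip up, on the bare table beside the box. Then draw the wooden butter knife (flat, straight handle) up out of the bamboo crispbread holder and finish while still holding it raised over the open box, slanting halfway between upright and level, tip lowest, the tip over the butter a few centimetres above the rim and touching nothing. Leave the jam spoon, tumblers and jug as they are.

Things in the scene. Friction and masses are not known exactly. Their poses are not given: they have to be found in the camera images.
- butter_box: yellow plastic box fixed to the table, 90 (its x) x 130 (y) x 60 mm high, walls 4 mm; origin at the centre of its underside, z up. A fixed block of butter, 70 x 108 mm, fills it to 34 mm above the table. The lid closes it at the start. The table is bare for 0.25 m from its centre sideways (in y) on the side away from the holder, and towards the robot.
- lid: yellow plastic lid, 80 g, loose on the box's rim, axes parallel to the box's; origin at the centre of its underside (56 mm above the table when closed, 0 when set down), z up. From there up: a locating step 72 x 112 x 4 mm (5 mm play in the box), a plate 96 (x) x 136 (y) x 6 mm, a central grip bar 12 (x) x 60 (y) x 22 mm.
- holder: bamboo holder fixed to the table: board 110 (x) x 270 (y) x 8 mm, three crispbreads 93 mm high racked at its middle (within 50 mm in y), and at y = +100 and -100 mm a socket block 60 x 50 mm, top 68 mm above the table, with a well 13 (x) x 27 mm (y), floor at 13 mm. Origin at the centre of the underside, z up. One well holds the knife, the other the spoon.
- knife: wooden butter knife, 35 g, 165 mm long, standing loosely in a well (leans up to 4 degrees), x along the holder's x. Origin at the blade tip (lower end), 13 mm above the table; z along the knife to the handle's end. Blade 10 (x) x 24 (y) mm for the first 70 mm, then a flat straight handle 12 x 20 mm. Pinch it across the 12 mm, about 115 mm from the tip.
- spoon: wooden jam spoon, a bystander, standing in the other well: all that shows is a thin round stem 9 mm thick ending in an 18 mm ball, 162 mm above the table. Origin at its lower end.
- tumbler_a: glass tumbler, bystander, 72 mm across the rim, 100 mm high, beyond the holder and box. Origin at the centre of its foot.
- tumbler_b: second, equal glass tumbler, bystander. Origin at the centre of its foot.
- jug: stainless steel milk jug, bystander, 92 mm across, 125 mm high, handle out to 74 mm on its +y side. Origin at the centre of its foot.
- box_mouth (a point): centre of the butter box's mouth, level with the rim, 60 mm above the table; axes as the box's
Not all that is in view belongs to the job. Leave any blue or white look-alike of the lid alone.

How it is judged:
By the outcome, as a careful person would: the job done as asked, in the order asked, and still so for the second after the job is handed in, while the arm keeps its last pose, push and grip.
It also fails if it takes over 58 s, if anything falls off the work surface, if the arm or the gripper's body presses on something with over 40 N, if the wrist force passes 120 N, or if a joint passes its speed limit or range.

## Working session

There is one attempt and no reset: what is moved stays moved. The work goes in short steps, Python scripts to look and compute and a tool call to move; the robot and the scene stay as the last step left them, time stands still between calls to the robot, and variables do not carry over. Pictures are saved under pics/ and viewed, at most 10 in all, crops included, and the job is handed in when it is done.

Besides the shell and the picture viewer there is one more tool, called after ">>>" as name(argument=value, ...) on one line, values as JSON. move_arm: Moves the arm, as the interface text tells. Its arguments: {"type":"object","properties":{"plan":{"type":"array","items":{"type":"object","properties":{"x":{"type":"number"},"y":{"type":"number"},"z":{"type":"number"},"rx":{"type":"number"},"ry":{"type":"number"},"rz":{"type":"number"}}}},"grip":{"type":"number"},"squeeze":{"type":"number"}},"required":["plan"]}

```bash
mkdir -p pics; cat > h.py <<'E'
import numpy as np, cv2
from scipy.spatial.transform import Rotation as R
from workcell import state, grab_frame, job_done, masks_of, landmark_of, pinch_z
def cloud(f):
    h,w=f["z_map"].shape
    K=np.array([[f["fx"],0,f["cx"]],[0,f["fy"],f["cy"]],[0,0,1.]])
    u,v=np.meshgrid(np.arange(w),np.arange(h))
    p=cv2.undistortPoints(np.stack([u,v],-1).reshape(-1,1,2).astype(float),K,np.array(f["dist"],float)).reshape(h,w,2)
    z=f["z_map"].astype(float)
    P=np.dstack([p*z[...,None],z])
    Rm=cv2.Rodrigues(np.array(f["rvec"],float))[0]
    W=(P-np.array(f["tvec"],float).ravel())@Rm
    W[z<=0]=np.nan
    return W
def save(f,n): cv2.imwrite(f"pics/{n}.png",f["img"][...,::-1])
E
python3 - <<'E'
from h import *
s=state();print(s, pinch_z if not callable(pinch_z) else pinch_z())
ims=[]
for c in ("top","side"):
    f=grab_frame(c);W=cloud(f);ims.append(f["img"]);np.savez(f"{c}.npz",W=W,img=f["img"])
    print(c,(-cv2.Rodrigues(np.array(f["rvec"]))[0].T@np.array(f["tvec"]).ravel()).round())
    for l in ("butter_box","lid","holder","knife","spoon","tumbler_a","jug"):
        for m in masks_of(c,l):
            P=W[m["pixels"]];P=P[~np.isnan(P[:,0])]
            print(l,round(m["p"],2),np.round(m["box"]), np.nanmedian(P,0).round(),np.percentile(P,2,axis=0).round(),np.percentile(P,98,axis=0).round())
        for m in landmark_of(c,l):print("   pt",round(m["p"],2),np.round(m["point"]))
    save(f,c)
E
```

```text
{'time_s': 0.0, 'qpos': array([ 6.43433022e+01,  1.83529964e+01,  8.97085335e+01, -3.70342758e-03,
        7.20416091e+01, -1.14504606e+00]), 'qvel': array([-0.02770766,  0.09813313, -0.04136626,  0.01951846, -0.10536777,
        0.05730079]), 'effort': array([ 2.55038203e-04, -4.12472391e+01, -2.31976390e+01,  7.28575420e-02,
        4.57250699e-02, -1.21159251e-04]), 'ee_pos': array([238.34422274, 522.71464053, 213.09226634]), 'ee_rot': array([-1.79896811e+02,  1.45915767e-03,  1.55489495e+02]), 'force': array([0.5127526 , 0.22286605, 0.09340249]), 'torque': array([0.01407117, 0.01817564, 0.05629094]), 'gripper_force': 0.0, 'gripper_width': 91.3564227752864} 18.8
top [ 372.  145. 1473.]
butter_box 0.65 [400. 196.  95.  39.] [ 528. -220.   12.] [ 481. -348.    1.] [586. -98.  93.]
lid 0.96 [187. 289.  42.  56.] [238. 414.   9.] [167. 358.  -1.] [303. 468.  32.]
lid 0.79 [250. 191.  54.  46.] [525. 216.  65.] [471. 147.  59.] [582. 283.  88.]
lid 0.77 [124. 187.  37.  54.] [549. 605.   9.] [482. 555.   1.] [614. 662.  32.]
lid 0.75 [191. 150.  55.  48.] [657. 413.   9.] [594. 344.   
[... 1638 characters left out ...]
   42.] [ 479. -361.    5.] [ 575. -110.   93.]
holder 0.26 [276. 228.  34.  21.] [505. 155.  29.] [464. 138.   1.] [549. 176.  59.]
   pt 0.78 [339. 321.]
knife 0.81 [363. 309.  17.  57.] [ 527. -335.  123.] [ 524. -339.    0.] [ 622. -190.  178.]
   pt 0.52 [370. 250.]
spoon 0.45 [328. 254.   5.  41.] [ 537. -132.  119.] [ 532. -138.   65.] [ 543. -127.  162.]
tumbler_a 0.83 [423. 279.  34.  50.] [ 744. -208.   71.] [ 719. -227.    6.] [ 784. -161.  101.]
tumbler_a 0.64 [343. 197.  27.  39.] [730. 214.  68.] [704. 200.   0.] [772. 270. 100.]
   pt 0.96 [340. 209.]
   pt 0.77 [418. 294.]
jug 0.94 [373. 230.  38.  57.] [718. -18.  80.] [686. -34.   6.] [765.  48. 125.]
   pt 0.95 [368. 251.]
```

View pics/top.png

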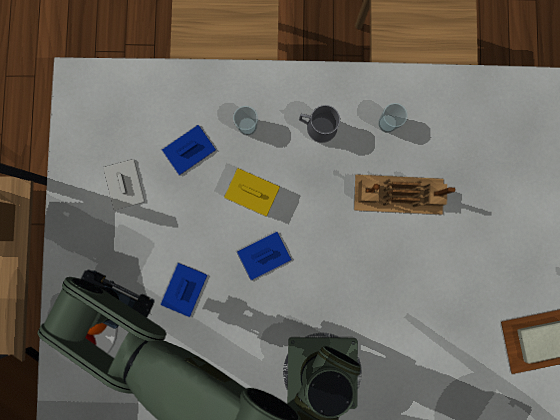

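View pics/side.png

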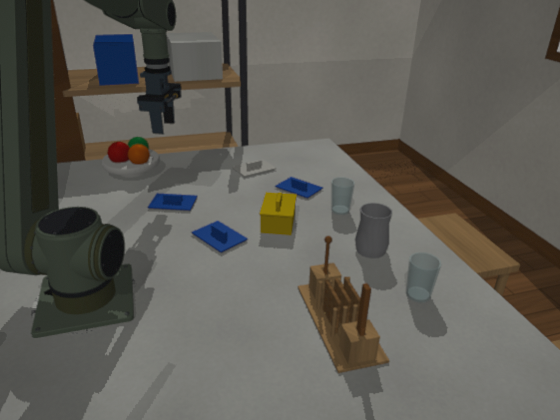

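The top view shows the yellow closed box at (252,192). The blue look-alike lids are at (189,150), (266,256) and (186,290), and a white one is at (124,182). Only (252,192) is yellow and sits at z≈60 on the box. The side view shows a flat blade-like handle at (363,309), the knife at the holder's −y end. The ball-ended stem at (328,254) is the spoon. I'll confirm with a crop and fit the poses.

```bash
python3 - <<'E'
from h import *
T=np.load("top.npz");S=np.load("side.npz")
def rect(P,n):
    (c,s,a)=cv2.minAreaRect(P[:,:2].astype(np.float32)); print(n,len(P),np.round(c,1),np.round(s,1),round(a,1))
for n,D in (("top",T),("side",S)):
    W=D["W"].reshape(-1,3);I=D["img"].reshape(-1,3).astype(int)
    yel=(I[:,0]>I[:,2]+60)&(I[:,1]>I[:,2]+40)
    near=np.hypot(W[:,0]-525,W[:,1]-216)<110
    rect(W[yel&near&(W[:,2]>60)&(W[:,2]<72)],n+" plate");rect(W[near&(W[:,2]>80)&(W[:,2]<95)],n+" bar")
    h=(W[:,0]>440)&(W[:,0]<620)&(W[:,1]<-70)&(W[:,1]>-400)
    rect(W[h&(W[:,2]>4)&(W[:,2]<14)],n+" board");rect(W[h&(W[:,2]>64)&(W[:,2]<72)],n+" blocks")
    for lo,hi in((80,100),(100,120),(120,140),(140,160),(160,174),(174,182)):
        P=W[h&(W[:,1]<-290)&(W[:,2]>lo)&(W[:,2]<hi)]
        if len(P):print(n,"knife",lo,len(P),P.mean(0).round(1),P.min(0).round(),P.max(0).round())
        P=W[h&(W[:,1]>-180)&(W[:,2]>lo)&(W[:,2]<hi)]
        if len(P):print(n,"spoon",lo,len(P),P.mean(0).round(1))
a=cv2.resize(T["img"][155:235,210:290],(400,400),interpolation=2);b=cv2.resize(S["img"][230:375,290:395],(290,400),interpolation=2)
cv2.imwrite("pics/crop1.png",np.hstack([a,b])[...,::-1])
W=T["W"].reshape(-1,3);m=(W[:,2]>6)&(W[:,0]>430)&(W[:,0]<620)&(W[:,1]>285)&(W[:,1]<520);print("clutter",W[m].round()[:20])
E
```

```text
top plate 1338 [526.6 215.6] [135.1  94.9] 67.0
top bar 90 [525.7 215.6] [59.8 12.3] 67.2
top board 1646 [ 530.  -234.9] [327.4 179.3] 90.0
top blocks 528 [ 533.4 -228. ] [249.6  70.3] 87.6
top knife 80 12 [ 528.3 -322.5   87.4] [ 525. -333.   80.] [ 535. -318.   98.]
top spoon 80 4 [ 538.3 -139.1   88.9]
top knife 100 16 [ 528.3 -320.6  112.2] [ 525. -332.  103.] [ 536. -316.  120.]
top spoon 100 6 [ 534.8 -125.5  108.8]
top knife 120 12 [ 528.7 -319.8  131.5] [ 525. -326.  122.] [ 535. -316.  140.]
top spoon 120 2 [ 535.2 -124.6  125.3]
top knife 140 15 [ 529.5 -320.5  148.9] [ 525. -334.  140.] [ 537. -315.  159.]
top spoon 140 21 [ 535.7 -127.3  155.7]
top knife 160 21 [ 528.9 -323.3  168.1] [ 525. -337.  160.] [ 538. -316.  174.]
top spoon 160 14 [ 536.4 -127.8  162.5]
top knife 174 22 [ 530.9 -326.9  177.7] [ 526. -336.  174.] [ 535. -318.  181.]
side plate 695 [526.4 211.8] [141.7  94.7] 67.8
side bar 52 [526.1 209.8] [53.  11.7] 66.4
side board 1777 [ 530.  -241.9] [179.9 314.4] 0.1
side blocks 1043 [ 530.8 -228.3] [252.5  68.9] 87.9
side knife 80 77 [ 527.8 -332.7   90.3] [ 
[... 315 characters left out ...]
129.8]
side knife 140 78 [ 527.4 -333.4  150.2] [ 524. -340.  140.] [ 536. -320.  159.]
side spoon 140 43 [ 536.5 -133.3  152.7]
side knife 160 60 [ 527.4 -333.2  167. ] [ 524. -340.  160.] [ 536. -319.  173.]
side spoon 160 16 [ 537.9 -130.9  161.4]
side knife 174 51 [ 529.1 -330.   177.2] [ 524. -339.  174.] [ 536. -319.  180.]
clutter [[619. 468.   7.]
 [619. 465.   6.]
 [619. 461.  10.]
 [618. 454.  12.]
 [619. 452.   9.]
 [619. 446.  10.]
 [619. 443.   9.]
 [619. 439.  12.]
 [619. 437.  10.]
 [618. 432.  18.]
 [619. 430.  10.]
 [619. 427.  13.]
 [620. 425.   7.]
 [619. 421.  13.]
 [620. 418.  10.]
 [620. 409.   9.]
 [620. 406.  10.]
 [619. 403.  12.]
 [619. 397.  12.]
 [620. 391.  12.]]
```

View pics/crop1.png

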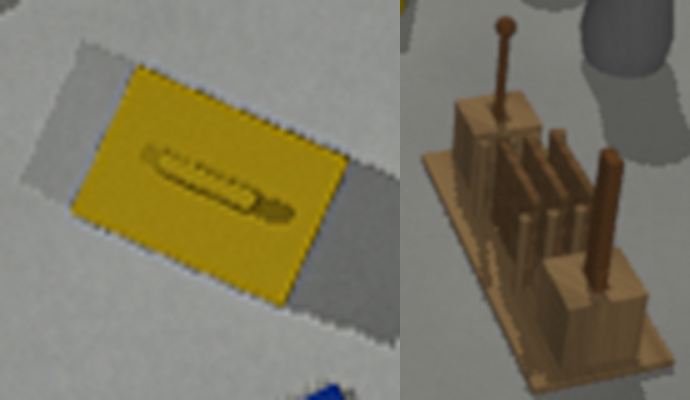

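The crop confirms both targets. The yellow lid, with its grip bar along the box's y, is the one on the box. The flat-handled knife is at the −y end of the holder (near), and the ball-ended spoon is at the far end.

```bash
cat > go.py <<'E'
import sys
from h import *
def go(p,eul,n,s=None):
    s=s or state(); p0=np.array(s["ee_pos"]);r0=R.from_euler("xyz",s["ee_rot"],degrees=True);r1=R.from_euler("xyz",eul,degrees=True)
    v=(r0.inv()*r1).as_rotvec();cp,cr=p0.copy(),r0
    for i in range(1,n+1):
        t=i/n;d=np.round(cr.inv().apply(p0+t*(np.array(p)-p0)-cp),1 if n==1 or i==n else 0)
        w=np.round((cr.inv()*r0*R.from_rotvec(t*v)).as_rotvec(),3 if i==n else 2)
        print(dict(x=float(d[0]),y=float(d[1]),z=float(d[2]),rx=float(w[0]),ry=float(w[1]),rz=float(w[2])))
        cp=cp+cr.apply(d);cr=cr*R.from_rotvec(w)
    print(cp.round(1),cr.as_euler("xyz",degrees=True).round(1))
a=[float(x) for x in sys.argv[1:]]
go(a[:3],a[3:6],int(a[6]))
E
python3 go.py 526.4 215.3 130 180 0 67 12
```

```text
{'x': -32.0, 'y': -13.0, 'z': 7.0, 'rx': 0.0, 'ry': 0.0, 'rz': 0.13}
{'x': -34.0, 'y': -9.0, 'z': 7.0, 'rx': 0.0, 'ry': 0.0, 'rz': 0.13}
{'x': -35.0, 'y': -5.0, 'z': 7.0, 'rx': 0.0, 'ry': 0.0, 'rz': 0.13}
{'x': -35.0, 'y': 0.0, 'z': 7.0, 'rx': 0.0, 'ry': 0.0, 'rz': 0.12}
{'x': -35.0, 'y': 4.0, 'z': 7.0, 'rx': 0.0, 'ry': 0.0, 'rz': 0.13}
{'x': -34.0, 'y': 9.0, 'z': 7.0, 'rx': 0.0, 'ry': 0.0, 'rz': 0.13}
{'x': -33.0, 'y': 13.0, 'z': 7.0, 'rx': 0.0, 'ry': 0.0, 'rz': 0.13}
{'x': -31.0, 'y': 17.0, 'z': 7.0, 'rx': 0.0, 'ry': 0.0, 'rz': 0.13}
{'x': -28.0, 'y': 21.0, 'z': 7.0, 'rx': 0.0, 'ry': 0.0, 'rz': 0.13}
{'x': -25.0, 'y': 24.0, 'z': 7.0, 'rx': 0.0, 'ry': 0.0, 'rz': 0.13}
{'x': -22.0, 'y': 28.0, 'z': 7.0, 'rx': 0.0, 'ry': -0.0, 'rz': 0.13}
{'x': -18.0, 'y': 29.9, 'z': 7.0, 'rx': 0.0, 'ry': -0.0, 'rz': 0.124}
[526.4 215.3 130. ] [180.  -0.  67.]
```

>>> move_arm(plan=[{"x": -32,"y": -13,"z": 7,"rz": 0.13},{"x": -34,"y": -9,"z": 7,"rz": 0.13},{"x": -35,"y": -5,"z": 7,"rz": 0.13},{"x": -35,"y": 0,"z": 7,"rz": 0.12},{"x": -35,"y": 4,"z": 7,"rz": 0.13},{"x": -34,"y": 9,"z": 7,"rz": 0.13},{"x": -33,"y": 13,"z": 7,"rz": 0.13},{"x": -31,"y": 17,"z": 7,"rz": 0.13},{"x": -28,"y": 21,"z": 7,"rz": 0.13},{"x": -25,"y": 24,"z": 7,"rz": 0.13}], grip=0.6, squeeze=25)

```text
schema error: expected keys x, y, z, rx, ry, rz
```

>>> move_arm(plan=[{"x": -22,"y": 28,"z": 7,"rz": 0.13},{"x": -18,"y": 30,"z": 7,"rz": 0.124},{},{},{}])

```text
schema error: expected keys x, y, z, rx, ry, rz
```

```bash
python3 go.py 526.4 215.3 69 180 0 67 4; python3 - <<'E'
from h import *
for c in ("wrist","top"):
    f=grab_frame(c);W=cloud(f).reshape(-1,3);save(f,c+"2")
    P=W[(W[:,2]>80)&(W[:,2]<91)&(np.hypot(W[:,0]-526,W[:,1]-215)<40)]
    print(c,len(P), cv2.minAreaRect(P[:,:2].astype(np.float32)) if len(P)>3 else 0)
E
```

```text
{'x': -97.0, 'y': -40.0, 'z': 36.0, 'rx': 0.0, 'ry': 0.0, 'rz': 0.39}
{'x': -106.0, 'y': -0.0, 'z': 36.0, 'rx': 0.0, 'ry': 0.0, 'rz': 0.38}
{'x': -98.0, 'y': 39.0, 'z': 37.0, 'rx': 0.0, 'ry': 0.0, 'rz': 0.39}
{'x': -75.6, 'y': 73.0, 'z': 36.0, 'rx': 0.0, 'ry': 0.0, 'rz': 0.384}
[526.4 215.3  69. ] [180.  -0.  67.]
wrist 0 0
top 84 ((525.658447265625, 215.69956970214844), (60.62329864501953, 12.117316246032715), 66.68828582763672)
```

View pics/wrist2.png

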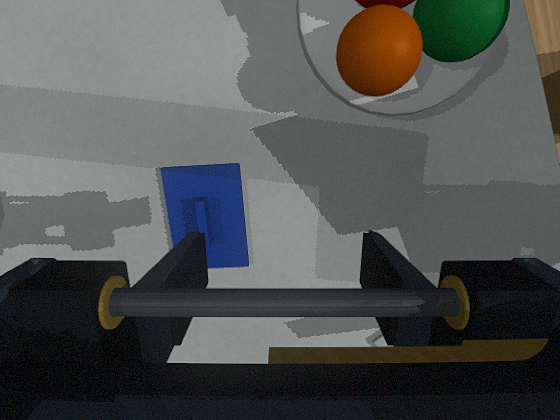

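Rows need all six keys, so both calls were refused and the arm hasn't moved. The wrist picture just shows the start pose, with a blue lid at (205,215). Resending with full rows.

>>> move_arm(plan=[{"x": -32,"y": -13,"z": 7,"rx": 0,"ry": 0,"rz": 0.13},{"x": -34,"y": -9,"z": 7,"rx": 0,"ry": 0,"rz": 0.13},{"x": -35,"y": -5,"z": 7,"rx": 0,"ry": 0,"rz": 0.13},{"x": -35,"y": 0,"z": 7,"rx": 0,"ry": 0,"rz": 0.12},{"x": -35,"y": 4,"z": 7,"rx": 0,"ry": 0,"rz": 0.13},{"x": -34,"y": 9,"z": 7,"rx": 0,"ry": 0,"rz": 0.13},{"x": -33,"y": 13,"z": 7,"rx": 0,"ry": 0,"rz": 0.13},{"x": -31,"y": 17,"z": 7,"rx": 0,"ry": 0,"rz": 0.13},{"x": -28,"y": 21,"z": 7,"rx": 0,"ry": 0,"rz": 0.13},{"x": -25,"y": 24,"z": 7,"rx": 0,"ry": 0,"rz": 0.13}], grip=0.6, squeeze=25)

```text
time_s: 2.6
ee_pos: [479.1, 265.6, 143.8]
ee_rot: [180.0, -0.0, 81.3]
force: [-0.1, 0.3, 0.2]
gripper_width: 54.9
gripper_force: 0.0
```

>>> move_arm(plan=[{"x": -22,"y": 28,"z": 7,"rx": 0,"ry": 0,"rz": 0.13},{"x": -18,"y": 30,"z": 7,"rx": 0,"ry": 0,"rz": 0.124},{"x": 0,"y": 0,"z": 0,"rx": 0,"ry": 0,"rz": 0},{"x": 0,"y": 0,"z": 0,"rx": 0,"ry": 0,"rz": 0},{"x": 0,"y": 0,"z": 0,"rx": 0,"ry": 0,"rz": 0}])

```text
time_s: 3.1
ee_pos: [526.0, 215.9, 130.1]
ee_rot: [-180.0, -0.0, 67.1]
force: [-0.1, -0.1, 0.3]
gripper_width: 54.6
gripper_force: 0.0
```

```bash
python3 go.py 526 215.5 69 180 0 67 4; python3 - <<'E'
from h import *
f=grab_frame("wrist");W=cloud(f);save(f,"wrist3")
I=f["img"].astype(int);y=(I[...,0]>I[...,2]+60)&(I[...,1]>I[...,2]+40)
for lo,hi in((60,71),(80,92)):
    P=W[y&(W[...,2]>lo)&(W[...,2]<hi)];print(len(P), cv2.minAreaRect(P[:,:2].astype(np.float32)) if len(P)>3 else 0)
E
```

```text
{'x': -0.0, 'y': 0.0, 'z': 15.0, 'rx': -0.0, 'ry': -0.0, 'rz': 0.0}
{'x': -0.0, 'y': 0.0, 'z': 16.0, 'rx': -0.0, 'ry': -0.0, 'rz': 0.0}
{'x': -0.0, 'y': 0.0, 'z': 15.0, 'rx': -0.0, 'ry': -0.0, 'rz': 0.0}
{'x': -0.4, 'y': 0.2, 'z': 15.1, 'rx': -0.0, 'ry': -0.0, 'rz': 0.002}
[526.  215.5  69. ] [-180.   -0.   67.]
16239 ((530.4552612304688, 220.5853271484375), (127.86392211914062, 95.41937255859375), 66.83101654052734)
1292 ((529.14501953125, 216.63787841796875), (60.35637283325195, 11.482120513916016), 66.86431121826172)
```

View pics/wrist3.png

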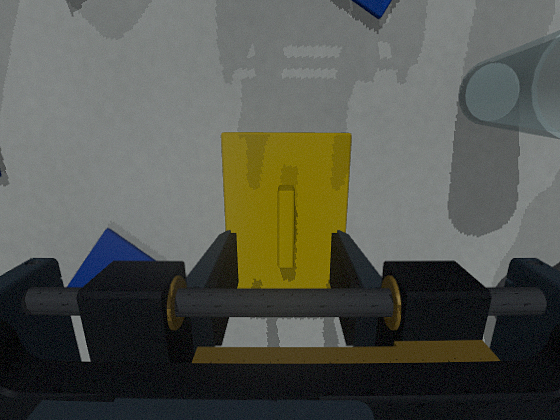

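The wrist picture shows the yellow lid with its bar at (286,228), centred between the fingers at about columns 230 and 338. Descend and grip.

>>> move_arm(plan=[{"x": 0,"y": 0,"z": 20,"rx": 0,"ry": 0,"rz": 0},{"x": 0,"y": 1,"z": 20,"rx": 0,"ry": 0,"rz": 0},{"x": 0,"y": 0,"z": 14,"rx": 0,"ry": 0,"rz": 0},{"x": 0,"y": 0,"z": 7,"rx": 0,"ry": 0,"rz": 0},{"x": 0,"y": 0,"z": 0,"rx": 0,"ry": 0,"rz": 0},{"x": 0,"y": 0,"z": 0,"rx": 0,"ry": 0,"rz": 0}])

```text
time_s: 3.75
ee_pos: [527.6, 215.6, 69.7]
ee_rot: [179.9, -0.1, 67.1]
force: [0.8, -0.7, -0.1]
gripper_width: 54.8
gripper_force: 0.0
```

>>> move_arm(plan=[{"x": 0,"y": 0,"z": 0,"rx": 0,"ry": 0,"rz": 0},{"x": 0,"y": 0,"z": 0,"rx": 0,"ry": 0,"rz": 0},{"x": 0,"y": 0,"z": 0,"rx": 0,"ry": 0,"rz": 0},{"x": 0,"y": 0,"z": 0,"rx": 0,"ry": 0,"rz": 0},{"x": 0,"y": 0,"z": 0,"rx": 0,"ry": 0,"rz": 0},{"x": 0,"y": 0,"z": 0,"rx": 0,"ry": 0,"rz": 0},{"x": 0,"y": 0,"z": 0,"rx": 0,"ry": 0,"rz": 0},{"x": 0,"y": 0,"z": 0,"rx": 0,"ry": 0,"rz": 0}], grip=0)

```text
time_s: 4.55
ee_pos: [527.4, 214.9, 69.0]
ee_rot: [180.0, -0.0, 67.0]
force: [-0.3, 0.3, 0.2]
gripper_width: 12.1
gripper_force: 25.0
```

>>> move_arm(plan=[{"x": 0,"y": 0,"z": -8,"rx": 0,"ry": 0,"rz": 0},{"x": 0,"y": 0,"z": -20,"rx": 0,"ry": 0,"rz": 0},{"x": 0,"y": 0,"z": -25,"rx": 0,"ry": 0,"rz": 0},{"x": 0,"y": 0,"z": -10,"rx": 0,"ry": 0,"rz": 0},{"x": 0,"y": 0,"z": 0,"rx": 0,"ry": 0,"rz": 0},{"x": 0,"y": 0,"z": 0,"rx": 0,"ry": 0,"rz": 0}])

```text
time_s: 5.15
ee_pos: [526.9, 214.7, 131.4]
ee_rot: [-180.0, 0.0, 67.0]
force: [-1.2, 0.3, -0.7]
gripper_width: 11.7
gripper_force: 25.0
```

```bash
python3 go.py 488 397 100 180 0 67 8; python3 - <<'E'
from h import *
f=grab_frame("side");W=cloud(f);I=f["img"].astype(int);y=(I[...,0]>I[...,2]+60)&(I[...,1]>I[...,2]+40)
P=W[y&(np.hypot(W[...,0]-526,W[...,1]-215)<110)];print(np.histogram(P[:,2],bins=range(0,160,10)))
f=grab_frame("top");W=cloud(f).reshape(-1,3);
for r in (70,75,80,85,90):
  pass
ax=R.from_euler("z",-23,degrees=True).as_matrix()
L=(W-[488,397,0])@ax
m=(abs(L[:,0])<75)&(abs(L[:,1])<90)&(L[:,2]>5);print(m.sum(),L[m][::40].round())
E
```

```text
{'x': 19.0, 'y': -13.0, 'z': 4.0, 'rx': -0.0, 'ry': 0.0, 'rz': 0.0}
{'x': 19.0, 'y': -14.0, 'z': 4.0, 'rx': -0.0, 'ry': 0.0, 'rz': 0.0}
{'x': 19.0, 'y': -13.0, 'z': 4.0, 'rx': -0.0, 'ry': 0.0, 'rz': 0.0}
{'x': 19.0, 'y': -13.0, 'z': 4.0, 'rx': -0.0, 'ry': 0.0, 'rz': 0.0}
{'x': 19.0, 'y': -14.0, 'z': 4.0, 'rx': -0.0, 'ry': 0.0, 'rz': 0.0}
{'x': 19.0, 'y': -13.0, 'z': 4.0, 'rx': -0.0, 'ry': 0.0, 'rz': 0.0}
{'x': 20.0, 'y': -14.0, 'z': 3.0, 'rx': -0.0, 'ry': 0.0, 'rz': 0.0}
{'x': 18.6, 'y': -12.9, 'z': 4.4, 'rx': -0.001, 'ry': 0.001, 'rz': 0.0}
[488. 397. 100.] [180.  -0.  67.]
(array([ 60,  96, 110, 175, 179, 181,  49,   0,   0,   0,   0,   0, 525,
        69,  29]), array([  0,  10,  20,  30,  40,  50,  60,  70,  80,  90, 100, 110, 120,
       130, 140, 150]))
95 [[ 74.  83.  11.]
 [ -6.  54.   6.]
 [-20. -86.   6.]]
```

>>> move_arm(plan=[{"x": 10,"y": -7,"z": 0,"rx": 0,"ry": 0,"rz": 0},{"x": 20,"y": -14,"z": 0,"rx": 0,"ry": 0,"rz": 0},{"x": 25,"y": -18,"z": 4,"rx": 0,"ry": 0,"rz": 0},{"x": 25,"y": -18,"z": 7,"rx": 0,"ry": 0,"rz": 0},{"x": 25,"y": -18,"z": 10,"rx": 0,"ry": 0,"rz": 0},{"x": 25,"y": -18,"z": 10,"rx": 0,"ry": 0,"rz": 0},{"x": 15,"y": -10,"z": 10,"rx": 0,"ry": 0,"rz": 0},{"x": 8,"y": -4,"z": 10,"rx": 0,"ry": 0,"rz": 0},{"x": 0,"y": 0,"z": 15,"rx": 0,"ry": 0,"rz": 0},{"x": 0,"y": 0,"z": 15,"rx": 0,"ry": 0,"rz": 0}])

```text
time_s: 6.25
ee_pos: [488.6, 397.3, 49.9]
ee_rot: [180.0, 0.0, 67.0]
force: [0.2, -0.0, -1.0]
gripper_width: 11.9
gripper_force: 25.0
```

>>> move_arm(plan=[{"x": 0,"y": 0,"z": 12,"rx": 0,"ry": 0,"rz": 0},{"x": 0,"y": 0,"z": 6,"rx": 0,"ry": 0,"rz": 0},{"x": 0,"y": 0,"z": 3,"rx": 0,"ry": 0,"rz": 0},{"x": 0,"y": 0,"z": 0,"rx": 0,"ry": 0,"rz": 0},{"x": 0,"y": 0,"z": 0,"rx": 0,"ry": 0,"rz": 0},{"x": 0,"y": 0,"z": 0,"rx": 0,"ry": 0,"rz": 0}])

```text
time_s: 6.85
ee_pos: [489.0, 397.8, 30.7]
ee_rot: [180.0, -0.1, 67.0]
force: [0.2, -0.1, -1.1]
gripper_width: 11.7
gripper_force: 25.0
```

>>> move_arm(plan=[{"x": 0,"y": 0,"z": 6,"rx": 0,"ry": 0,"rz": 0},{"x": 0,"y": 0,"z": 5,"rx": 0,"ry": 0,"rz": 0},{"x": 0,"y": 0,"z": 3,"rx": 0,"ry": 0,"rz": 0},{"x": 0,"y": 0,"z": 1,"rx": 0,"ry": 0,"rz": 0},{"x": 0,"y": 0,"z": 1,"rx": 0,"ry": 0,"rz": 0},{"x": 0,"y": 0,"z": 0,"rx": 0,"ry": 0,"rz": 0},{"x": 0,"y": 0,"z": 0,"rx": 0,"ry": 0,"rz": 0},{"x": 0,"y": 0,"z": 0,"rx": 0,"ry": 0,"rz": 0}])

```text
time_s: 7.65
ee_pos: [488.7, 397.7, 14.1]
ee_rot: [180.0, -0.0, 67.0]
force: [-0.7, 0.1, -0.8]
gripper_width: 11.9
gripper_force: 25.0
```

>>> move_arm(plan=[{"x": 0,"y": 0,"z": 0.5,"rx": 0,"ry": 0,"rz": 0},{"x": 0,"y": 0,"z": 0.5,"rx": 0,"ry": 0,"rz": 0},{"x": 0,"y": 0,"z": 0,"rx": 0,"ry": 0,"rz": 0},{"x": 0,"y": 0,"z": 0,"rx": 0,"ry": 0,"rz": 0}])

```text
time_s: 8.05
ee_pos: [488.6, 397.6, 13.0]
ee_rot: [180.0, -0.0, 67.0]
force: [0.7, -0.6, -0.3]
gripper_width: 12.0
gripper_force: 25.0
```

>>> move_arm(plan=[{"x": 0,"y": 0,"z": 0.5,"rx": 0,"ry": 0,"rz": 0},{"x": 0,"y": 0,"z": 0,"rx": 0,"ry": 0,"rz": 0},{"x": 0,"y": 0,"z": 0,"rx": 0,"ry": 0,"rz": 0}])

```text
time_s: 8.35
ee_pos: [488.7, 397.6, 13.0]
ee_rot: [180.0, -0.0, 67.0]
force: [-1.8, -0.5, 5.7]
gripper_width: 11.9
gripper_force: 25.0
```

>>> move_arm(plan=[{"x": 0,"y": 0,"z": 0.5,"rx": 0,"ry": 0,"rz": 0},{"x": 0,"y": 0,"z": 0,"rx": 0,"ry": 0,"rz": 0},{"x": 0,"y": 0,"z": 0,"rx": 0,"ry": 0,"rz": 0}])

```text
time_s: 8.65
ee_pos: [488.6, 397.6, 13.0]
ee_rot: [180.0, -0.0, 67.0]
force: [-1.5, -1.5, 7.6]
gripper_width: 11.7
gripper_force: 25.0
```

Contact at z=13.0, so the lid is on the table. Release and rise.

>>> move_arm(plan=[{"x": 0,"y": 0,"z": 0,"rx": 0,"ry": 0,"rz": 0},{"x": 0,"y": 0,"z": 0,"rx": 0,"ry": 0,"rz": 0},{"x": 0,"y": 0,"z": 0,"rx": 0,"ry": 0,"rz": 0},{"x": 0,"y": 0,"z": 0,"rx": 0,"ry": 0,"rz": 0},{"x": 0,"y": 0,"z": -10,"rx": 0,"ry": 0,"rz": 0},{"x": 0,"y": 0,"z": -30,"rx": 0,"ry": 0,"rz": 0},{"x": 0,"y": 0,"z": -45,"rx": 0,"ry": 0,"rz": 0},{"x": 0,"y": 0,"z": -45,"rx": 0,"ry": 0,"rz": 0},{"x": 0,"y": 0,"z": -45,"rx": 0,"ry": 0,"rz": 0},{"x": 0,"y": 0,"z": -45,"rx": 0,"ry": 0,"rz": 0}], grip=0.6)

```text
time_s: 9.65
ee_pos: [488.4, 397.3, 234.7]
ee_rot: [180.0, -0.1, 67.0]
force: [1.2, 0.3, -0.0]
gripper_width: 54.8
gripper_force: 0.0
```

```bash
python3 go.py 500 -310 245 180 0 88 19; python3 - <<'E'
from h import *
f=grab_frame("top");W=cloud(f);I=f["img"].astype(int);y=(I[...,0]>I[...,2]+60)&(I[...,1]>I[...,2]+40)
for lo,hi in((4,15),(25,40)):
    P=W[y&(np.hypot(W[...,0]-488,W[...,1]-397)<100)&(W[...,2]>lo)&(W[...,2]<hi)];print(len(P),P[:,2].mean() if len(P) else 0, cv2.minAreaRect(P[:,:2].astype(np.float32)) if len(P)>3 else 0)
E
```

```text
{'x': -34.0, 'y': 15.0, 'z': -1.0, 'rx': 0.0, 'ry': -0.0, 'rz': -0.02}
{'x': -34.0, 'y': 15.0, 'z': -0.0, 'rx': 0.0, 'ry': -0.0, 'rz': -0.02}
{'x': -35.0, 'y': 13.0, 'z': -1.0, 'rx': 0.0, 'ry': -0.0, 'rz': -0.02}
{'x': -35.0, 'y': 13.0, 'z': -0.0, 'rx': 0.0, 'ry': -0.0, 'rz': -0.02}
{'x': -35.0, 'y': 13.0, 'z': -1.0, 'rx': 0.0, 'ry': -0.0, 'rz': -0.02}
{'x': -35.0, 'y': 11.0, 'z': -0.0, 'rx': 0.0, 'ry': -0.0, 'rz': -0.02}
{'x': -36.0, 'y': 11.0, 'z': -1.0, 'rx': 0.0, 'ry': -0.0, 'rz': -0.01}
{'x': -36.0, 'y': 11.0, 'z': -1.0, 'rx': 0.0, 'ry': -0.0, 'rz': -0.02}
{'x': -36.0, 'y': 10.0, 'z': -0.0, 'rx': 0.0, 'ry': -0.0, 'rz': -0.02}
{'x': -36.0, 'y': 9.0, 'z': -1.0, 'rx': 0.0, 'ry': -0.0, 'rz': -0.02}
{'x': -36.0, 'y': 8.0, 'z': -0.0, 'rx': 0.0, 'ry': -0.0, 'rz': -0.02}
{'x': -36.0, 'y': 8.0, 'z': -1.0, 'rx': 0.0, 'ry': -0.0, 'rz': -0.02}
{'x': -37.0, 'y': 7.0, 'z': -0.0, 'rx': 0.0, 'ry': -0.0, 'rz': -0.02}
{'x': -37.0, 'y': 6.0, 'z': -1.0, 'rx': 0.0, 'ry': -0.0, 'rz': -0.02}
{'x': -36.0, 'y': 5.0, 'z': -1.0, 'rx': 0.0, 'ry': -0.0, 'rz': -0.02}
{'x': -37.0, 'y': 5.0, 'z': -0.0, 'rx': 0.0, 'ry': -0.0, 'rz': -0.02}
{'x': -37.0, 'y': 4.0, 'z': -1.0, 'rx': 0.0, 'ry': -0.0, 'rz': -0.02}
{'x': -38.0, 'y': 3.0, 'z': -0.0, 'rx': 0.0, 'ry': -0.0, 'rz': -0.02}
{'x': -36.7, 'y': 2.8, 'z': -0.8, 'rx': 0.001, 'ry': -0.001, 'rz': -0.016}
[ 500. -310.  245.] [-180.    0.   88.]
536 9.091865160263612 ((483.7608642578125, 388.3812561035156), (116.33433532714844, 94.61412048339844), 66.60399627685547)
0 0 0
```

>>> move_arm(plan=[{"x": -34,"y": 15,"z": -1,"rx": 0,"ry": 0,"rz": -0.02},{"x": -34,"y": 15,"z": 0,"rx": 0,"ry": 0,"rz": -0.02},{"x": -35,"y": 13,"z": -1,"rx": 0,"ry": 0,"rz": -0.02},{"x": -35,"y": 13,"z": 0,"rx": 0,"ry": 0,"rz": -0.02},{"x": -35,"y": 13,"z": -1,"rx": 0,"ry": 0,"rz": -0.02},{"x": -35,"y": 11,"z": 0,"rx": 0,"ry": 0,"rz": -0.02},{"x": -36,"y": 11,"z": -1,"rx": 0,"ry": 0,"rz": -0.01},{"x": -36,"y": 11,"z": -1,"rx": 0,"ry": 0,"rz": -0.02},{"x": -36,"y": 10,"z": 0,"rx": 0,"ry": 0,"rz": -0.02},{"x": -36,"y": 9,"z": -1,"rx": 0,"ry": 0,"rz": -0.02}])

```text
time_s: 10.7
ee_pos: [494.7, 23.3, 238.5]
ee_rot: [179.9, -0.0, 78.0]
force: [0.3, 0.8, -0.3]
gripper_width: 54.7
gripper_force: 0.0
```

>>> move_arm(plan=[{"x": -36,"y": 8,"z": 0,"rx": 0,"ry": 0,"rz": -0.02},{"x": -36,"y": 8,"z": -1,"rx": 0,"ry": 0,"rz": -0.02},{"x": -37,"y": 7,"z": 0,"rx": 0,"ry": 0,"rz": -0.02},{"x": -37,"y": 6,"z": -1,"rx": 0,"ry": 0,"rz": -0.02},{"x": -36,"y": 5,"z": -1,"rx": 0,"ry": 0,"rz": -0.02},{"x": -37,"y": 5,"z": 0,"rx": 0,"ry": 0,"rz": -0.02},{"x": -37,"y": 4,"z": -1,"rx": 0,"ry": 0,"rz": -0.02},{"x": -38,"y": 3,"z": 0,"rx": 0,"ry": 0,"rz": -0.02},{"x": -37,"y": 3,"z": -1,"rx": 0,"ry": 0,"rz": -0.016}])

```text
time_s: 11.6
ee_pos: [500.1, -311.7, 243.4]
ee_rot: [180.0, 0.0, 88.0]
force: [0.0, -0.2, 0.5]
gripper_width: 54.9
gripper_force: 0.0
```

>>> move_arm(plan=[{"x": 0,"y": 0,"z": 0,"rx": 0,"ry": 0,"rz": 0},{"x": 0,"y": 0,"z": 0,"rx": 0,"ry": 0,"rz": 0},{"x": 0,"y": 0,"z": 0,"rx": 0,"ry": 0,"rz": 0}])

```text
time_s: 11.9
ee_pos: [500.3, -309.2, 243.1]
ee_rot: [-180.0, -0.0, 88.0]
force: [-0.3, -0.4, 0.2]
gripper_width: 54.7
gripper_force: 0.0
```

```bash
python3 - <<'E'
from h import *
f=grab_frame("wrist");W=cloud(f);save(f,"wrist4")
h=(abs(W[...,0]-530)<40)&(abs(W[...,1]+328)<45)
for lo,hi in((60,72),(80,110),(110,140),(140,165),(165,172),(172,185)):
    P=W[h&(W[...,2]>lo)&(W[...,2]<hi)]
    if len(P)>3:print(lo,len(P),P.mean(0).round(1),P.min(0).round(1),P.max(0).round(1),cv2.minAreaRect(P[:,:2].astype(np.float32)))
f=grab_frame("top");W=cloud(f);I=f["img"].astype(int);y=(I[...,0]>I[...,2]+60)&(I[...,1]>I[...,2]+40)
P=W[y&(np.hypot(W[...,0]-488,W[...,1]-397)<100)]
for lo,hi in((4,15),(25,40)):
    Q=P[(P[:,2]>lo)&(P[:,2]<hi)];print(len(Q),Q[:,2].mean(),Q[:,2].std(), cv2.minAreaRect(Q[:,:2].astype(np.float32)))
E
python3 go.py 529.5 -328.5 205 180 0 87.8 1
```

```text
60 1862 [ 532.2 -323.7   67.6] [ 502.8 -352.9   60.1] [ 563.8 -300.9   71.6] ((533.4061889648438, -327.0188903808594), (50.35481262207031, 59.69367218017578), 88.05352783203125)
80 124 [ 531.4 -319.5   94.1] [ 526.9 -333.8   80.4] [ 538.6 -315.   109.6] ((529.6766967773438, -323.1037902832031), (20.4055233001709, 8.543731689453125), 53.091102600097656)
110 156 [ 531.  -320.2  125.8] [ 526.9 -333.8  110.1] [ 538.4 -316.7  139.6] ((529.3545532226562, -323.4076843261719), (19.56730842590332, 8.480419158935547), 53.76441192626953)
140 156 [ 531.4 -319.5  153.1] [ 527.  -333.8  140.2] [ 538.6 -316.6  164.9] ((529.426513671875, -323.39239501953125), (19.453853607177734, 8.70236587524414), 53.1172981262207)
165 56 [ 531.3 -320.1  168.1] [ 527.  -333.3  165.1] [ 538.5 -316.5  171.9] ((529.4512939453125, -323.1856384277344), (18.99842071533203, 8.36765193939209), 52.59998321533203)
172 348 [ 532.7 -325.7  176.9] [ 527.1 -336.4  172.2] [ 539.4 -316.6  179.8] ((532.9469604492188, -326.2044372558594), (19.70322608947754, 12.00416088104248), 85.51298522949219)
1198 9.083333085260216 2.5359107214803838 ((488.087646484375, 397.99493408203125), (135.734375, 94.82853698730469), 66.96399688720703)
81 30.884586842693974 2.816552164909398 ((487.0283508300781, 398.05072021484375), (60.9495964050293, 11.764450073242188), 67.2233657836914)
{'x': -18.6, 'y': 29.7, 'z': 38.2, 'rx': 0.0, 'ry': -0.0, 'rz': 0.005}
[ 529.5 -328.5  205. ] [180.   -0.   87.8]
```

View pics/wrist4.png

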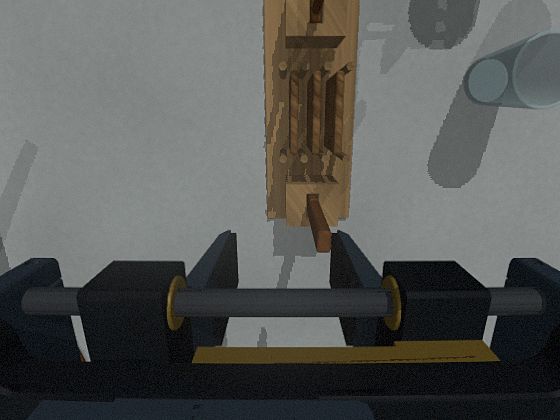

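The wrist view shows the knife handle at (320,225), with the spoon well away at the top (316,10). The lid lies flat at (488,398), with its plate at z≈10 and its grip up. Line up over the knife and descend.

>>> move_arm(plan=[{"x": -8,"y": 15,"z": 0,"rx": 0,"ry": 0,"rz": 0.01},{"x": -9,"y": 16,"z": 10,"rx": 0,"ry": 0,"rz": 0},{"x": 0,"y": 0,"z": 15,"rx": 0,"ry": 0,"rz": 0},{"x": 0,"y": 0,"z": 10,"rx": 0,"ry": 0,"rz": 0},{"x": 0,"y": 0,"z": 0,"rx": 0,"ry": 0,"rz": 0},{"x": 0,"y": 0,"z": 0,"rx": 0,"ry": 0,"rz": 0},{"x": 0,"y": 0,"z": 0,"rx": 0,"ry": 0,"rz": 0}])

```text
time_s: 12.7
ee_pos: [531.0, -328.3, 209.0]
ee_rot: [179.9, 0.0, 87.4]
force: [-0.4, 0.6, 0.1]
gripper_width: 54.4
gripper_force: 0.0
```

>>> move_arm(plan=[{"x": 0,"y": 0,"z": 20,"rx": 0,"ry": 0,"rz": 0},{"x": 0,"y": 0,"z": 25,"rx": 0,"ry": 0,"rz": 0},{"x": 0,"y": 0,"z": 25,"rx": 0,"ry": 0,"rz": 0},{"x": 0,"y": 0,"z": 18,"rx": 0,"ry": 0,"rz": 0},{"x": 0,"y": 0,"z": 10,"rx": 0,"ry": 0,"rz": 0},{"x": 0,"y": 0,"z": 0,"rx": 0,"ry": 0,"rz": 0},{"x": 0,"y": 0,"z": 0,"rx": 0,"ry": 0,"rz": 0},{"x": 0,"y": 0,"z": 0,"rx": 0,"ry": 0,"rz": 0}])

```text
time_s: 13.5
ee_pos: [531.5, -328.9, 111.4]
ee_rot: [179.9, 0.1, 87.4]
force: [-0.4, 0.9, -0.3]
gripper_width: 54.7
gripper_force: 0.0
```

>>> move_arm(plan=[{"x": 1,"y": -0.7,"z": 2,"rx": 0,"ry": 0,"rz": 0},{"x": 0,"y": 0,"z": 0,"rx": 0,"ry": 0,"rz": 0},{"x": 0,"y": 0,"z": 0,"rx": 0,"ry": 0,"rz": 0},{"x": 0,"y": 0,"z": 0,"rx": 0,"ry": 0,"rz": 0},{"x": 0,"y": 0,"z": 0,"rx": 0,"ry": 0,"rz": 0},{"x": 0,"y": 0,"z": 0,"rx": 0,"ry": 0,"rz": 0},{"x": 0,"y": 0,"z": 0,"rx": 0,"ry": 0,"rz": 0},{"x": 0,"y": 0,"z": 0,"rx": 0,"ry": 0,"rz": 0}], grip=0, squeeze=25)

```text
time_s: 14.3
ee_pos: [530.6, -327.4, 108.0]
ee_rot: [179.9, 0.0, 87.4]
force: [1.5, -0.4, 0.3]
gripper_width: 11.7
gripper_force: 25.0
```

>>> move_arm(plan=[{"x": 0,"y": 0,"z": -5,"rx": 0,"ry": 0,"rz": 0},{"x": 0,"y": 0,"z": -8,"rx": 0,"ry": 0,"rz": 0},{"x": 0,"y": 0,"z": -12,"rx": 0,"ry": 0,"rz": 0},{"x": 0,"y": 0,"z": -12,"rx": 0,"ry": 0,"rz": 0},{"x": 0,"y": 0,"z": -12,"rx": 0,"ry": 0,"rz": 0},{"x": 0,"y": 0,"z": -12,"rx": 0,"ry": 0,"rz": 0}])

```text
time_s: 14.9
ee_pos: [529.2, -327.3, 170.4]
ee_rot: [-179.9, 0.0, 87.4]
force: [-0.1, 0.4, -1.1]
gripper_width: 12.1
gripper_force: 25.0
```

>>> move_arm(plan=[{"x": 0,"y": 0,"z": -20,"rx": 0,"ry": 0,"rz": 0},{"x": 0,"y": 0,"z": -25,"rx": 0,"ry": 0,"rz": 0},{"x": 0,"y": 0,"z": -30,"rx": 0,"ry": 0,"rz": 0},{"x": 0,"y": 0,"z": -25,"rx": 0,"ry": 0,"rz": 0},{"x": 0,"y": 0,"z": -20,"rx": 0,"ry": 0,"rz": 0},{"x": 0,"y": 0,"z": 0,"rx": 0,"ry": 0,"rz": 0},{"x": 0,"y": 0,"z": 0,"rx": 0,"ry": 0,"rz": 0}])

```text
time_s: 15.6
ee_pos: [529.0, -327.2, 288.8]
ee_rot: [-179.9, -0.0, 87.4]
force: [0.2, 0.2, -0.8]
gripper_width: 12.0
gripper_force: 25.0
```

```bash
python3 go.py 455 185 280 180 -45 22 20
```

```text
{'x': 25.0, 'y': -5.0, 'z': 0.0, 'rx': -0.02, 'ry': 0.03, 'rz': 0.05}
{'x': 26.0, 'y': -6.0, 'z': 2.0, 'rx': -0.02, 'ry': 0.04, 'rz': 0.06}
{'x': 24.0, 'y': -8.0, 'z': 2.0, 'rx': -0.03, 'ry': 0.03, 'rz': 0.05}
{'x': 24.0, 'y': -9.0, 'z': 2.0, 'rx': -0.02, 'ry': 0.04, 'rz': 0.06}
{'x': 24.0, 'y': -10.0, 'z': 3.0, 'rx': -0.02, 'ry': 0.03, 'rz': 0.05}
{'x': 23.0, 'y': -12.0, 'z': 4.0, 'rx': -0.02, 'ry': 0.04, 'rz': 0.05}
{'x': 22.0, 'y': -13.0, 'z': 4.0, 'rx': -0.03, 'ry': 0.03, 'rz': 0.06}
{'x': 21.0, 'y': -14.0, 'z': 5.0, 'rx': -0.02, 'ry': 0.04, 'rz': 0.05}
{'x': 20.0, 'y': -15.0, 'z': 5.0, 'rx': -0.02, 'ry': 0.03, 'rz': 0.06}
{'x': 19.0, 'y': -17.0, 'z': 5.0, 'rx': -0.02, 'ry': 0.04, 'rz': 0.05}
{'x': 18.0, 'y': -18.0, 'z': 6.0, 'rx': -0.03, 'ry': 0.03, 'rz': 0.05}
{'x': 17.0, 'y': -18.0, 'z': 6.0, 'rx': -0.02, 'ry': 0.04, 'rz': 0.06}
{'x': 15.0, 'y': -20.0, 'z': 6.0, 'rx': -0.02, 'ry': 0.03, 'rz': 0.05}
{'x': 15.0, 'y': -21.0, 'z': 6.0, 'rx': -0.02, 'ry': 0.04, 'rz': 0.06}
{'x': 12.0, 'y': -22.0, 'z': 6.0, 'rx': -0.03, 'ry': 0.03, 'rz': 0.05}
{'x': 12.0, 'y': -22.0, 'z': 6.0, 'rx': -0.02, 'ry': 0.04, 'rz': 0.05}
{'x': 10.0, 'y': -23.0, 'z': 6.0, 'rx': -0.02, 'ry': 0.03, 'rz': 0.06}
{'x': 8.0, 'y': -24.0, 'z': 5.0, 'rx': -0.02, 'ry': 0.04, 'rz': 0.05}
{'x': 8.0, 'y': -24.0, 'z': 6.0, 'rx': -0.03, 'ry': 0.03, 'rz': 0.06}
{'x': 5.0, 'y': -25.0, 'z': 4.7, 'rx': -0.017, 'ry': 0.037, 'rz': 0.05}
[455.  185.  279.9] [-180.  -45.   22.]
```

>>> move_arm(plan=[{"x": 25,"y": -5,"z": 0,"rx": -0.02,"ry": 0.03,"rz": 0.05},{"x": 26,"y": -6,"z": 2,"rx": -0.02,"ry": 0.04,"rz": 0.06},{"x": 24,"y": -8,"z": 2,"rx": -0.03,"ry": 0.03,"rz": 0.05},{"x": 24,"y": -9,"z": 2,"rx": -0.02,"ry": 0.04,"rz": 0.06},{"x": 24,"y": -10,"z": 3,"rx": -0.02,"ry": 0.03,"rz": 0.05},{"x": 23,"y": -12,"z": 4,"rx": -0.02,"ry": 0.04,"rz": 0.05},{"x": 22,"y": -13,"z": 4,"rx": -0.03,"ry": 0.03,"rz": 0.06},{"x": 21,"y": -14,"z": 5,"rx": -0.02,"ry": 0.04,"rz": 0.05},{"x": 20,"y": -15,"z": 5,"rx": -0.02,"ry": 0.03,"rz": 0.06},{"x": 19,"y": -17,"z": 5,"rx": -0.02,"ry": 0.04,"rz": 0.05}])

```text
time_s: 16.6
ee_pos: [491.2, -69.9, 282.6]
ee_rot: [173.2, -22.5, 57.3]
force: [-0.2, -0.7, -1.2]
gripper_width: 11.9
gripper_force: 25.0
```

>>> move_arm(plan=[{"x": 18,"y": -18,"z": 6,"rx": -0.03,"ry": 0.03,"rz": 0.05},{"x": 17,"y": -18,"z": 6,"rx": -0.02,"ry": 0.04,"rz": 0.06},{"x": 15,"y": -20,"z": 6,"rx": -0.02,"ry": 0.03,"rz": 0.05},{"x": 15,"y": -21,"z": 6,"rx": -0.02,"ry": 0.04,"rz": 0.06},{"x": 12,"y": -22,"z": 6,"rx": -0.03,"ry": 0.03,"rz": 0.05},{"x": 12,"y": -22,"z": 6,"rx": -0.02,"ry": 0.04,"rz": 0.05},{"x": 10,"y": -23,"z": 6,"rx": -0.02,"ry": 0.03,"rz": 0.06},{"x": 8,"y": -24,"z": 5,"rx": -0.02,"ry": 0.04,"rz": 0.05},{"x": 8,"y": -24,"z": 6,"rx": -0.03,"ry": 0.03,"rz": 0.06},{"x": 5,"y": -25,"z": 5,"rx": -0.017,"ry": 0.037,"rz": 0.05}])

```text
time_s: 17.6
ee_pos: [455.8, 170.2, 275.9]
ee_rot: [178.9, -43.5, 24.1]
force: [-0.5, -1.3, -1.1]
gripper_width: 11.8
gripper_force: 25.0
```

>>> move_arm(plan=[{"x": 0,"y": 0,"z": 0,"rx": 0,"ry": 0,"rz": 0},{"x": 0,"y": 0,"z": 0,"rx": 0,"ry": 0,"rz": 0},{"x": 0,"y": 0,"z": 0,"rx": 0,"ry": 0,"rz": 0}])

```text
time_s: 17.9
ee_pos: [457.8, 168.8, 277.6]
ee_rot: [178.7, -43.6, 24.2]
force: [0.5, -0.3, 0.2]
gripper_width: 11.6
gripper_force: 25.0
```

```bash
python3 go.py 463.7 189.8 162 180 -45 22 6; python3 - <<'E'
from h import *
f=grab_frame("side");W=cloud(f);save(f,"side5")
for m in masks_of("side","knife"):
    P=W[m["pixels"]];P=P[(np.hypot(P[:,0]-500,P[:,1]-205)<130)&(P[:,2]>130)]
    print(m["p"],m["box"],len(P))
    if len(P)>10:
        c=np.median(P,0);P=P[np.linalg.norm(P-c,axis=1)<100];d=np.linalg.svd(P-P.mean(0))[2][0];t=(P-P.mean(0))@d
        print(d,np.degrees(np.arcsin(abs(d[2]))),P[np.argmin(P[:,2])].round(),P[np.argmax(P[:,2])].round())
E
```

```text
{'x': -12.0, 'y': -3.0, 'z': 15.0, 'rx': -0.0, 'ry': 0.0, 'rz': 0.0}
{'x': -11.0, 'y': -3.0, 'z': 16.0, 'rx': -0.0, 'ry': 0.01, 'rz': 0.01}
{'x': -12.0, 'y': -3.0, 'z': 15.0, 'rx': -0.0, 'ry': 0.0, 'rz': 0.0}
{'x': -12.0, 'y': -3.0, 'z': 16.0, 'rx': -0.0, 'ry': 0.01, 'rz': 0.01}
{'x': -12.0, 'y': -3.0, 'z': 15.0, 'rx': -0.0, 'ry': 0.0, 'rz': 0.0}
{'x': -11.7, 'y': -3.0, 'z': 15.3, 'rx': -0.005, 'ry': 0.004, 'rz': 0.008}
[463.7 189.8 162. ] [-180.  -45.   22.]
0.67 [271.1, 152.6, 23.5, 23.3] 199
[ 0.62746503  0.27733091 -0.72758175] 46.684044878307276 [515. 188. 207.] [466. 162. 276.]
```

View pics/side5.png

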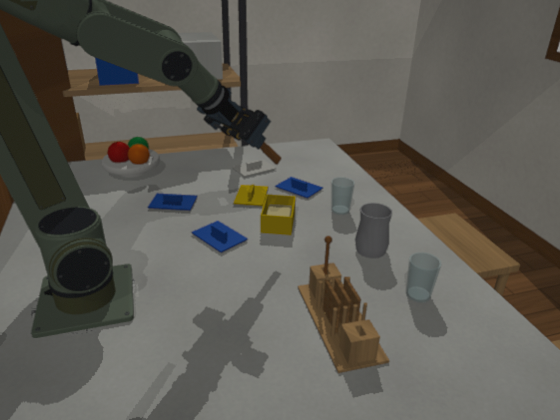

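The side view shows the knife in the gripper at (270,152), slanting and tip lowest. The box is open at (279,213), the lid lies flat at (251,195), and the bystanders are unmoved. Lower to the final pose.

>>> move_arm(plan=[{"x": -12,"y": -3,"z": 15,"rx": 0,"ry": 0,"rz": 0},{"x": -11,"y": -3,"z": 16,"rx": 0,"ry": 0.01,"rz": 0.01},{"x": -12,"y": -3,"z": 15,"rx": 0,"ry": 0,"rz": 0},{"x": -12,"y": -3,"z": 16,"rx": 0,"ry": 0.01,"rz": 0.01},{"x": -12,"y": -3,"z": 15,"rx": 0,"ry": 0,"rz": 0},{"x": -12,"y": -3,"z": 15,"rx": -0.005,"ry": 0.004,"rz": 0.008},{"x": 0,"y": 0,"z": 0,"rx": 0,"ry": 0,"rz": 0},{"x": 0,"y": 0,"z": 0,"rx": 0,"ry": 0,"rz": 0},{"x": 0,"y": 0,"z": 0,"rx": 0,"ry": 0,"rz": 0}])

```text
time_s: 18.9
ee_pos: [462.7, 189.7, 193.2]
ee_rot: [-179.4, -45.1, 22.6]
force: [0.6, -0.1, 0.0]
gripper_width: 12.3
gripper_force: 25.0
```

```bash
python3 - <<'E'
from h import *
s=state();r=R.from_euler("xyz",s["ee_rot"],degrees=True).as_matrix()
print(s["ee_pos"],s["ee_rot"],"tip",s["ee_pos"]+95*r[:,2])
f=grab_frame("side");W=cloud(f);cv2.imwrite("pics/side6.png",cv2.resize(f["img"][110:270,190:370],(720,640)[:2] and (675,600),interpolation=2)[...,::-1])
for m in masks_of("side","knife"):
    P=W[m["pixels"]];P=P[(np.hypot(P[:,0]-500,P[:,1]-205)<130)&(P[:,2]>72)]
    print(m["p"],np.round(m["box"]),len(P))
    if len(P)>10:
        c=np.median(P,0);P=P[np.linalg.norm(P-c,axis=1)<70];d=np.linalg.svd(P-P.mean(0))[2][0]
        print(d,np.degrees(np.arcsin(abs(d[2]))),P[np.argmin(P[:,2])].round(),P[np.argmax(P[:,2])].round())
E
```

```text
[462.72993266 189.65453477 193.22818257] [-179.37738357  -45.14101569   22.62316797] tip [524.48791999 216.50957804 126.2225287 ]
0.65 [270. 178.  21.  21.] 171
[ 0.63211196  0.29750377 -0.71549002] 45.683372713024056 [514. 208. 125.] [479. 189. 190.]
```

View pics/side6.png

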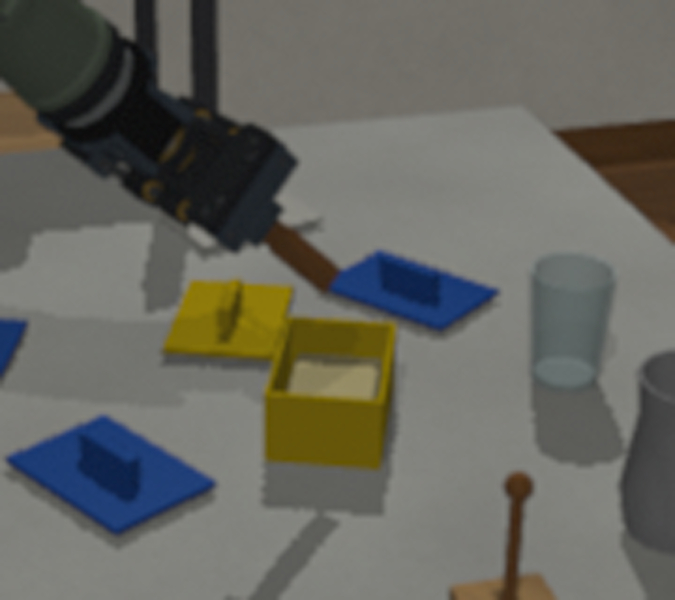

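The picture shows the knife tip at about (330,285) in the crop, above the open box, with the lid flat beside it. The arm stopped about 31 mm high, so I'll lower it slowly.

>>> move_arm(plan=[{"x": -4,"y": 0,"z": 4,"rx": 0,"ry": 0,"rz": 0},{"x": -4,"y": 0,"z": 4,"rx": 0,"ry": 0,"rz": 0},{"x": -4,"y": 0,"z": 4,"rx": 0,"ry": 0,"rz": 0},{"x": -4,"y": 0,"z": 4,"rx": 0,"ry": 0,"rz": 0},{"x": -4,"y": 0,"z": 4,"rx": 0,"ry": 0,"rz": 0},{"x": 0,"y": 0,"z": 0,"rx": 0,"ry": 0,"rz": 0},{"x": 0,"y": 0,"z": 0,"rx": 0,"ry": 0,"rz": 0},{"x": 0,"y": 0,"z": 0,"rx": 0,"ry": 0,"rz": 0}])

```text
time_s: 19.8
ee_pos: [462.0, 191.4, 173.0]
ee_rot: [-179.2, -45.1, 22.7]
force: [0.6, 0.2, -0.4]
gripper_width: 12.2
gripper_force: 25.0
```

```bash
python3 - <<'E'
from h import *
s=state();r=R.from_euler("xyz",s["ee_rot"],degrees=True).as_matrix()
print(s["qpos"],s["ee_pos"],s["ee_rot"],"tip",s["ee_pos"]+95*r[:,2])
E
```

```text
[ 18.77173745  -0.35879266 137.40242753 119.91165072   4.15027177
 -32.72595397] [461.99169283 191.40641539 172.96229569] [-179.15917925  -45.13516601   22.66276471] tip [523.58237996 218.63406923 105.95302674]
```

>>> move_arm(plan=[{"x": -1.5,"y": 0.5,"z": 1.5,"rx": 0,"ry": 0,"rz": 0},{"x": -1.5,"y": 0.5,"z": 1.5,"rx": 0,"ry": 0,"rz": 0},{"x": 0,"y": 0.5,"z": 0,"rx": 0,"ry": 0,"rz": 0},{"x": 0,"y": 0,"z": 0,"rx": 0,"ry": 0,"rz": 0},{"x": 0,"y": 0,"z": 0,"rx": 0,"ry": 0,"rz": 0}])

```text
time_s: 20.3
ee_pos: [462.5, 190.1, 168.6]
ee_rot: [-179.1, -45.1, 22.6]
force: [0.2, 0.0, -0.9]
gripper_width: 12.1
gripper_force: 25.0
```

```bash
python3 - <<'E'
from h import *
s=state();r=R.from_euler("xyz",s["ee_rot"],degrees=True).as_matrix()
print(s["qpos"],s["ee_pos"],s["ee_rot"],"tip",s["ee_pos"]+95*r[:,2])
E
```

```text
[ 18.45578211   0.16746895 137.82507176 128.04752706   4.85847314
 -41.0941567 ] [462.53058892 190.08884294 168.58341225] [-179.12754866  -45.1270654    22.62456085] tip [524.10998585 217.31996871 101.56517844]
```

>>> move_arm(plan=[{"x": -1.5,"y": 0,"z": 1.5,"rx": 0,"ry": 0,"rz": 0},{"x": -1.5,"y": 0,"z": 1.5,"rx": 0,"ry": 0,"rz": 0},{"x": 0,"y": 0,"z": 0,"rx": 0,"ry": 0,"rz": 0},{"x": 0,"y": 0,"z": 0,"rx": 0,"ry": 0,"rz": 0},{"x": 0,"y": 0,"z": 0,"rx": 0,"ry": 0,"rz": 0},{"x": 0,"y": 0,"z": 0,"rx": 0,"ry": 0,"rz": 0},{"x": 0,"y": 0,"z": 0,"rx": 0,"ry": 0,"rz": 0}])

```text
time_s: 21.0
ee_pos: [462.4, 190.1, 164.2]
ee_rot: [-179.1, -45.1, 22.6]
force: [0.7, 0.0, 0.3]
gripper_width: 11.8
gripper_force: 25.0
```

```bash
python3 - <<'E'
from h import *
s=state();r=R.from_euler("xyz",s["ee_rot"],degrees=True).as_matrix()
print(s["qvel"].round(1),s["ee_rot"],"tip",s["ee_pos"]+95*r[:,2])
print(job_done())
E
```

```text
[-0.2  0.  -0.   0.1  0.  -0.2] [-179.11218922  -45.11075658   22.60801423] tip [523.96210988 217.355449    97.11655479]
the job is handed in; nothing more can be done
None
```

The job is handed in at 21 s (no verdict was returned): the lid lies flat, grip up, on the bare table beside the box, and the knife is held at about 45° with its tip over the butter, about 37 mm above the rim.

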